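# Ring and point out a pendant and its thread at the trimmings counter

### The job

Press the plunger of the counter bell right down, and let it go, to call your colleague. Then show what the customer has chosen: bring the fingertips two or three centimetres above the middle of the cross-shaped pendant, keep them there for two seconds, then do the same above the middle of the low, wide reel of thread, and finish still pointing at that reel. Touch nothing but the bell, and go from one to the next well above the things, so that you never point at another pendant or reel.

Things in the scene. Friction and masses are not known exactly. Their poses are not given: they have to be found in the camera images.
- bell: counter bell fixed to the counter: round wooden foot 74 mm across, steel dome 68 mm across whose top is 38 mm above the counter, and a brass plunger on top. Origin: centre of the underside, on the counter; z up.
- bell_plunger (a joint): travel of the bell's plunger, m: 0 up (at rest), 0.006 fully down. Sprung: about 1 N to start it, about 5 N fully down; it comes back up when released. The bell rings beyond about 0.004. Open fingers would straddle the plunger: press it with the fingers closed.
- bell_top (a point): centre of the flat top of the brass plunger (20 mm across), 53 mm above the counter at rest; it goes down with the plunger.
- tray: shallow wooden display tray lined with dark velvet, fixed to the counter, 130 mm (its x) by 260 mm (its y), rim 14 mm high and 10 mm wide; the velvet is 8 mm above the counter. Origin: centre of the underside. The three pendants lie on it in a row along its y, about 78 mm apart, in any order.
- cross_pendant: loose cross-shaped steel pendant lying flat on the tray's velvet, the only cross: upright 52 mm long (its x), cross-bar 36 mm (its y), bars 11 mm wide, 5 mm thick, with a 10 mm round eye at the +x end. Origin: underside, middle of the 52 mm upright.
- cross_pendant_top (a point): middle of the cross pendant's top face (5 mm above its underside, 13 mm above the counter); z up.
- round_pendant: loose round steel pendant, 40 mm across, 5 mm thick, with a small eye at its +x side, flat on the tray. Origin: centre of its underside. Not to be pointed at.
- round_pendant_top (a point): centre of the round pendant's top face.
- oval_pendant: loose oval steel pendant, 52 mm (its x) by 32 mm, 5 mm thick, with a small eye at the +x end, flat on the tray. Origin: centre of its underside. Not to be pointed at.
- oval_pendant_top (a point): centre of the oval pendant's top face.
- board: round board covered in dark green felt, 210 mm across, 12 mm thick, fixed to the counter. Origin: centre of the underside. The three reels of gold thread stand upright on it, about 115 mm apart, in any order.
- wide_reel: loose low, wide reel of gold thread standing upright: wooden flanges 72 mm across, 40 mm high. Origin: centre of its underside, on the board; z up.
- wide_reel_top (a point): centre of the low reel's flat top, 40 mm above its underside, 52 mm above the counter; z up.
- tall_reel: loose tall, slim reel of gold thread: wooden flanges 44 mm across, 95 mm high. Origin: centre of its underside. Not to be pointed at.
- tall_reel_top (a point): centre of the tall reel's flat top, 107 mm above the counter.
- cone_reel: loose cone of gold thread: 56 mm across at the foot, 24 mm at the top, 85 mm high with its cardboard tip. Origin: centre of its underside. Not to be pointed at.
- cone_reel_top (a point): centre of the cone's top, 97 mm above the counter.
There are look-alikes about, which are no part of the job. What is shaped like the cross_pendant but blue or red is not meant.

How it is judged (in metres and radians):
On the way, in this order (a step that is already met when the one before it is completed fails the run):
1. the bell's plunger is pressed down (value of joint bell_plunger above 0.004 m), for 0.05 s.
2. the fingertips dwell just above the cross pendant, with the bell released (horizontal distance between the grasp point and cross_pendant_top below 0.025 m and z of the grasp point in the frame of cross_pendant_top between 0.012 and 0.075 m and value of joint bell_plunger below 0.0015 m), for 1.5 s.
3. the fingertips dwell just above the low, wide reel (horizontal distance between the grasp point and wide_reel_top below 0.03 m and z of the grasp point in the frame of wide_reel_top between 0.012 and 0.075 m and value of joint bell_plunger below 0.0015 m), for 1.5 s.
At the end, for the whole second after the job is handed in: Fingertips still just above the wide reel, not touching (grasp point, 19 mm behind the tips, within 30 mm sideways of its middle and 12 to 75 mm above its top); plunger up (under 1.5 mm); every pendant and reel within 10 mm of its start and under 0.15 rad of tilt (all of step 3 and distance of each of cross_pendant, round_pendant, oval_pendant, wide_reel, tall_reel, cone_reel from where it was at the start of the episode below 0.01 m and angle between each of cross_pendant, round_pendant, oval_pendant, wide_reel, tall_reel, cone_reel's own z axis and vertical below 0.15 rad).
It fails at once if a pendant, a reel, the tray or the board is touched (contact force between any of the fingers, the arm and cross_pendant above 0.3 N or contact force between any of the fingers, the arm and round_pendant above 0.3 N or contact force between any of the fingers, the arm and oval_pendant above 0.3 N or contact force between any of the fingers, the arm and wide_reel above 0.3 N or contact force between any of the fingers, the arm and tall_reel above 0.3 N or contact force between any of the fingers, the arm and cone_reel above 0.3 N or contact force between any of the fingers, the arm and tray above 0.3 N or contact force between any of the fingers, the arm and board above 0.3 N).
It fails at once if a pendant or reel is moved, lifted or tipped (not (distance of cross_pendant from where it was at the start of the episode below 0.01 m) or not (distance of round_pendant from where it was at the start of the episode below 0.01 m) or not (distance of oval_pendant from where it was at the start of the episode below 0.01 m) or not (distance of wide_reel from where it was at the start of the episode below 0.01 m) or not (distance of tall_reel from where it was at the start of the episode below 0.01 m) or not (distance of cone_reel from where it was at the start of the episode below 0.01 m) or not (angle between cross_pendant's own z axis and vertical below 0.15 rad) or not (angle between round_pendant's own z axis and vertical below 0.15 rad) or not (angle between oval_pendant's own z axis and vertical below 0.15 rad) or not (angle between wide_reel's own z axis and vertical below 0.15 rad) or not (angle between tall_reel's own z axis and vertical below 0.15 rad) or not (angle between cone_reel's own z axis and vertical below 0.15 rad)).
It fails at once if another pendant or reel is pointed at: the fingertips come within about 25 mm above its middle ((horizontal distance between the grasp point and round_pendant_top below 0.015 m and z of the grasp point in the frame of round_pendant_top below 0.044 m) or (horizontal distance between the grasp point and oval_pendant_top below 0.015 m and z of the grasp point in the frame of oval_pendant_top below 0.044 m) or (horizontal distance between the grasp point and tall_reel_top below 0.015 m and z of the grasp point in the frame of tall_reel_top below 0.044 m) or (horizontal distance between the grasp point and cone_reel_top below 0.015 m and z of the grasp point in the frame of cone_reel_top below 0.044 m)).
It also fails if it takes over 58 s, if anything falls off the work surface, if the arm or the gripper's body presses on something with over 40 N, if the wrist force passes 120 N, or if a joint passes its speed limit or range.

### The arm

A 6-joint arm with a two-finger parallel gripper is mounted at the origin on the work surface. World frame = base frame: x ahead of the robot, y to its left, z up, the work surface at z = 0. Lengths are in mm, angles in rad, forces in N, time in s.
With the tool pointing down it reaches from about 275 to 825 mm from the base axis. Payload 5.2 kg.
Tool frame: the origin (TCP) lies at the centre of the arm's flange, where the gripper is bolted on; the fingertips stand robot.tip_reach ahead of it and the grasp point (between the pads) lies 167 mm ahead of it (robot.tip_reach is the distance from the TCP to the fingertips, in mm); y points along the fingers, x is the direction in which the jaws open and shut, and the axes are right-handed (so a half turn about y gives the same grasp; the last joint's range is limited). The gripper opens to 93 mm and grips with 3 to 60 N. Pads are 15 mm wide; open, the fingers measure 128 mm over their backs; the gripper's body (75 mm by 188 mm) begins 65 mm behind the grasp point.
Start: joints at [-0.203, 0.259, 1.535, -0, 1.348, -0.203], TCP at [550.006, 0.022, 404.753] pointing down, gripper open.
Joint ranges: [-3.14, 3.14], [-0.91, 2.08], [0.19, 2.58], [-1.22, 4.36], [0.22, 2.71], [-3.12, 3.12]. Speed limits (rad/s): [2.57, 2.57, 3.14, 3.14, 3.14, 3.14].

### API

Orientations are given as a rotation vector (axis times angle).
In Python, from station import robot gives the robot as it stands.
- The arm moves only by the shell command python3 -m creep 'ROWS' [OPENING] [FORCE]. ROWS is text: rows parted by semicolons, each of 6 numbers parted by spaces: the shift along the tool's x, y, z in mm, then the turn, a rotation vector about the tool's x, y, z in rad. A call has 1 to 12 rows; each row shifts and turns the commanded pose from where the row before left it, along the tool's axes as they then stand; what a row does not reach is not made up. A row lasts 1/8 s, in which the tool goes at most 62.5 mm and 10.7 degrees, less where a joint would pass 70% of its speed; a pose out of reach is approached as far as the arm can. A call with a gripper value outside its range is refused whole. OPENING is the finger opening in mm, from 0 to 93, set as the call begins (- or left out, the last holds). The fingers move at their own pace and stop on an object; FORCE is the grip in N (left out, the last holds). Time passes only in rows, so rows that do not move let the fingers close. It gives the time, the measured TCP pose, the force and the opening at its end, in the units of the state.
- robot.state(): the state, without advancing time (a new reading comes with each control period).
- robot.get_image(name): name is "scene" or "side" or "wrist"; returns the picture (420x560x3 uint8, red, green, blue); there is no depth.
- robot.get_calibration(name): a dict with "camera_matrix" (3x3 intrinsics, pixels), "eye" and "attitude" of the camera in the world; the wrist camera has in their place "tool_from_camera" (4x4, takes a point from camera to tool coordinates, whose origin is the TCP and whose axes are the tool frame's). Camera axes: x right, y down, z forward; pixel columns grow to the right and rows downward; lengths in mm; the calibration is good to about 2 mm. The wrist camera is an equidistant fisheye: a pixel r from the principal point sees the ray r / f radians off the axis. A picture is of the moment at which its call begins: read the wrist's pose just before it. get_calibration takes no time and is no camera call.
- robot.close_job(): hands the job in, once; it reports no verdict.
Trained networks look in the newest picture that a camera, given by its name, has taken for a name from the list of things; names that differ only in an ending like _2 or _b are one class to them, and where a whole thing is asked for, a point or a joint stands for the part that bears it (a point fixed in the world has none). Each returns a list of dicts, best first, with "score" (0 to 1); they miss things now and then, are a little off and sometimes report something else, mostly with a low value. They report only what shows in the picture. A call takes as long as a camera call. They do not tell look-alikes from the thing itself.
- robot.boxes_of(camera, target): "xyz" ([x, y, z] in mm, in the coordinates of the camera as it stood for that picture, good to about 4 mm: the middle of the surface that is visible of it).
- robot.outline_of(camera, target): "pixels" (420x560 bool, what is visible of it).
- robot.tip_of(camera, target): "xyz" ([x, y, z] in mm, in the coordinates of the camera as it stood for that picture, good to about 4 mm: a listed point, or the origin of a listed thing).
The state is a dict: "time_s": time; "joint_positions": joint angles; "qvel": joint speeds; "effort": joint torques, N m; "tcp_pos": TCP position; "tcp_rot": TCP orientation; "ft_force": force on the tool from outside, world axes, zero at the start; "moment": the same for the moment, N m; "opening": finger opening in mm.
Only numpy, scipy, OpenCV 4.12 (cv2) and the standard library are available. Lean on these libraries where they do the work, as an engineer would, in place of code of your own. Each camera call takes 0.05 s, during which the arm holds its last target.

## Working session

There is one attempt and no reset: what is moved stays moved. The work goes in short steps, Python scripts to look and compute and a shell command to move; the robot and the scene stay as the last step left them, time stands still between calls to the robot, and variables do not carry over. Pictures are saved under pics/ and viewed, and the job is handed in when it is done.

```bash
ls; mkdir -p pics; python3 - <<'E'
from station import robot
import cv2
s=robot.state();print(s, robot.tip_reach)
for c in ("scene","side","wrist"):
    cv2.imwrite(f"pics/{c}0.png",robot.get_image(c)[:,:,::-1]); print(c,robot.get_calibration(c))
E
```

```text
pics
{'time_s': 0.0, 'joint_positions': array([-2.02816427e-01,  2.59328177e-01,  1.53606316e+00,  8.63633502e-06,
        1.34795243e+00, -2.02785488e-01]), 'qvel': array([-0.00085078,  0.00129455,  0.00026139,  0.00133184, -0.00043236,
        0.0016494 ]), 'effort': array([ 2.41929010e-04, -4.37298238e+01, -2.84004611e+01,  7.19661056e-02,
        4.11791797e-02, -1.14769305e-04]), 'tcp_pos': array([5.49797090e+02, 5.77239148e-02, 4.03933367e+02]), 'tcp_rot': array([-1.57043496e+00,  1.37154138e-03,  1.31993655e-03]), 'ft_force': array([-0.44978338, -0.78738649,  0.0403745 ]), 'moment': array([-0.01128849, -0.01042527,  0.0095239 ]), 'opening': 93.04537174497577} 186.1
scene {'camera_matrix': array([[492.25560485,   0.        , 295.58256208],
       [  0.        , 492.25560485, 213.32123925],
       [  0.        ,   0.        ,   1.        ]]), 'eye': array([ 955.08230611, -714.15000793,  650.78580619]), 'attitude': array([-2.09868223, -0.59645662,  0.34702315])}
side {'camera_matrix': array([[508.74795965,   0.        , 280.31941866],
       [  0.        , 508.74795965, 206.52688076],
       [  0.        ,   0.        ,   1.        ]]), 'eye': array([283.0144248 , 612.41931095, 835.37345711]), 'attitude': array([-0.52758253,  2.77190764, -1.07827247])}
wrist {'camera_matrix': array([[325.1922621 ,   0.        , 283.12220883],
       [  0.        , 325.1922621 , 210.83956499],
       [  0.        ,   0.        ,   1.        ]]), 'tool_from_camera': array([[ 9.99999719e-01, -4.77391878e-04, -5.77804724e-04,
        -6.82595860e-01],
       [ 4.24101722e-04, -2.75221853e-01,  9.61380649e-01,
         1.96995549e+01],
       [-6.17979800e-04, -9.61380624e-01, -2.75221574e-01,
         7.64932339e+01],
       [ 0.00000000e+00,  0.00000000e+00,  0.00000000e+00,
         1.00000000e+00]])}
```

View pics/scene0.png

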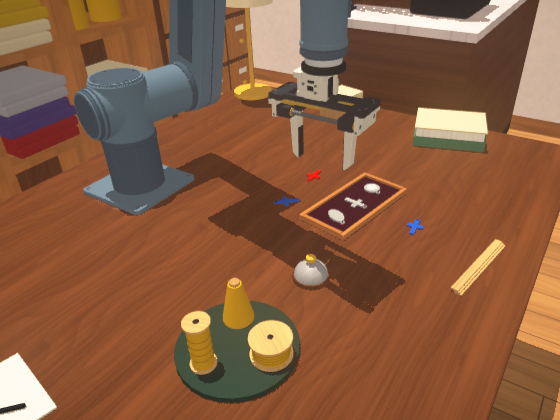

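View pics/side0.png

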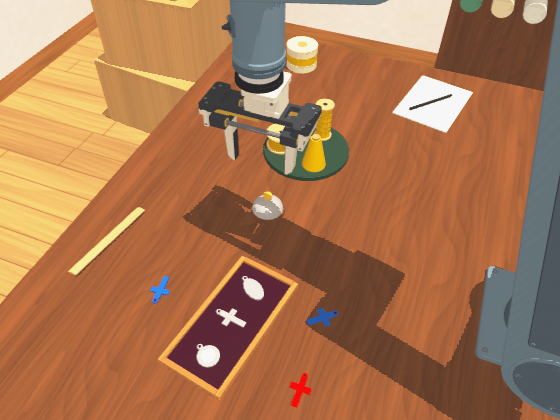

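View pics/wrist0.png

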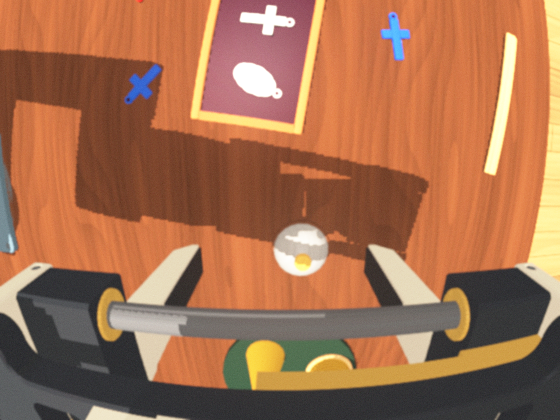

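The scene view shows the bell plunger at about (311,258). The steel cross is in the middle of the tray at (355,203), and the wide reel's top is at (271,337). The tall reel and the cone are on the left of the board. The side view shows the plunger at (267,196) and the cross at (231,318).

```bash
cat > h.py <<'E'
import numpy as np
from station import robot
from scipy.spatial.transform import Rotation as R
def pose(c,s):
    k=robot.get_calibration(c)
    if c!="wrist": return R.from_rotvec(k["attitude"]).as_matrix(),k["eye"],k["camera_matrix"]
    T=k["tool_from_camera"]; A=R.from_rotvec(s["tcp_rot"]).as_matrix()
    return A@T[:3,:3], A@T[:3,3]+s["tcp_pos"],k["camera_matrix"]
def pix(c,u,v,z,s=None):
    Rm,e,K=pose(c,s)
    x=(u-K[0,2])/K[0,0]; y=(v-K[1,2])/K[1,1]
    if c=="wrist":
        r=np.hypot(x,y); d=np.array([x/r*np.sin(r),y/r*np.sin(r),np.cos(r)])
    else: d=np.array([x,y,1])
    d=Rm@d; return e+d*(z-e[2])/d[2]
E
python3 - <<'E'
from h import *
np.set_printoptions(precision=1,suppress=True)
print(pix("scene",311,258,53),pix("side",267,196,53))
print(pix("scene",355,203,13),pix("side",231,318,13))
print(pix("scene",271,337,52))
print("tall",pix("scene",196,321,107),"cone",pix("scene",235,282,97))
s=robot.state(); print("w",pix("wrist",303,261,53,s),pix("wrist",268,19,13,s))
for c in ("scene","side","wrist"):
    for t in ("bell_top","cross_pendant_top","wide_reel_top","tall_reel_top","cone_reel_top","round_pendant_top","oval_pendant_top"):
        s=robot.state(); 
        if t=="bell_top": robot.get_image(c)
        Rm,e,K=pose(c,s)
        for d in robot.tip_of(c,t)[:4]:
            print(c,t,round(d["score"],2),Rm@np.array(d["xyz"])+e)
E
```

```text
[574.4 -82.5  53. ] [569.  -74.1  53. ]
[532.4 192.2  13. ] [528.2 198.9  13. ]
[ 621.3 -284.8   52. ]
tall [ 537.3 -357.1  107. ] cone [ 525.7 -249.2   97. ]
w [570.7 -76.6  53. ] [531.4 196.3  13. ]
scene bell_top 0.63 [573.4 -80.7  51.8]
scene cross_pendant_top 0.67 [379.5 131.4   9.8]
scene cross_pendant_top 0.66 [ 523.6 -252.7   10.4]
scene cross_pendant_top 0.63 [687.  180.8   2.5]
scene cross_pendant_top 0.62 [373.  280.9   2.8]
scene wide_reel_top 0.97 [ 619.1 -285.1   53.2]
scene tall_reel_top 0.93 [ 539.3 -359.4  107.3]
scene cone_reel_top 0.84 [ 523.2 -248.6   98.4]
scene round_pendant_top 0.52 [534.6 280.8  12. ]
side bell_top 0.55 [568.  -79.3  60.1]
side cross_pendant_top 0.78 [379.4 132.8   4.7]
side cross_pendant_top 0.68 [ 520.2 -246.7   12.6]
side cross_pendant_top 0.56 [684.6 185.7   4.8]
side cross_pendant_top 0.54 [533.2 196.3  13. ]
side wide_reel_top 0.72 [ 522.9 -251.2   97.3]
side wide_reel_top 0.6 [ 619.6 -284.4   51.1]
side tall_reel_top 0.74 [ 539.1 -359.5  111.2]
side cone_reel_top 0.9 [ 520.  -251.4   97. ]
side round_pendant_top 0.57 [536.7 275.5  13.6]
side oval_pendant_top 0.63 [515.8 125.4  13.9]
side oval_pendant_top 0.52 [537.2 278.5  12.7]
wrist bell_top 0.57 [571.3 -77.2  53.6]
wrist cross_pendant_top 0.84 [685.1 182.2   5.1]
wrist cross_pendant_top 0.78 [524.8 199.6  12.1]
wrist cross_pendant_top 0.57 [378.7 136.    4.1]
wrist cross_pendant_top 0.19 [566.8 -78.9  -2. ]
wrist cone_reel_top 0.6 [ 521.5 -251.6   96.2]
wrist round_pendant_top 0.53 [ 557.3 -298.    -2.8]
wrist oval_pendant_top 0.89 [513.9 123.1  13.1]
wrist oval_pendant_top 0.16 [ 619.8 -282.    15.8]
```

Three cameras agree within a few mm: bell (571,-78), cross (530,196), wide reel (620,-284). I'll close the fingers, move above the bell and look again.

```bash
python3 -m creep '2 0 -8 0 0 0;2 8 -10 0 0 0;3 12 -10 0 0 0;3 14 -10 0 0 0;3 14 -10 0 0 0;3 14 -10 0 0 0;3 14 -10 0 0 0;2 14 -10 0 0 0;0 10 0 0 0 0;0 4 0 0 0 0;0 0 0 0 0 0;0 0 0 0 0 0' 0 10
python3 - <<'E'
from h import *
import cv2
np.set_printoptions(precision=1,suppress=True)
for c in("scene","wrist"):
    s=robot.state(); im=robot.get_image(c); cv2.imwrite(f"pics/{c}1.png",im[:,:,::-1]); Rm,e,K=pose(c,s)
    for t in ("bell_top","wide_reel_top"):
        for d in robot.tip_of(c,t)[:2]: print(c,t,round(d["score"],2),Rm@np.array(d["xyz"])+e)
print(s["tcp_pos"],s["ft_force"],s["opening"])
E
```

```text
time_s: 2.85
tcp_pos: [571.2, -77.7, 301.3]
tcp_rot: [-1.571, -0.001, -0.0]
ft_force: [0.5, 0.0, -0.2]
opening: 0.6
scene bell_top 0.46 [573.2 -79.6  52.4]
scene bell_top 0.31 [513.9 124.6  15.3]
scene wide_reel_top 0.57 [ 617.1 -282.6   53.8]
wrist bell_top 0.73 [570.3 -79.8  52.4]
[571.1 -77.8 301.3] [ 0.3 -0.  -0.7] 0.25898850374241894
```

View pics/wrist1.png

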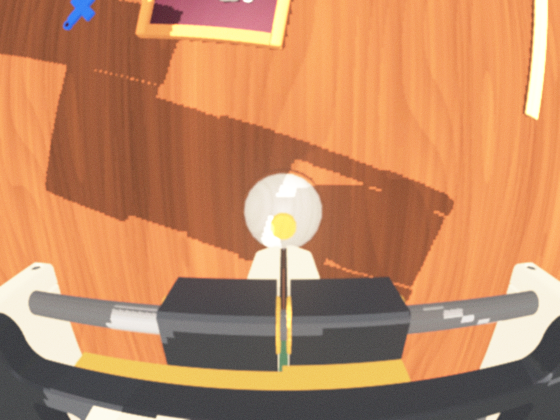

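View pics/scene1.png

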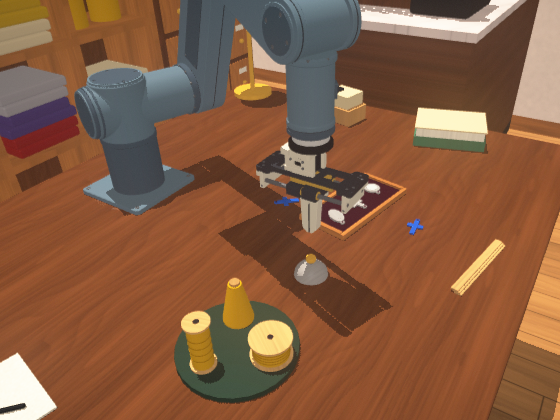

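The wrist view shows the plunger at (284,226), dead centre in x, just ahead of the closed tips. I'll go down to just above it, shifting 1 mm toward −y, and check.

```bash
python3 -m creep '0 10 -1 0 0 0;0 14 0 0 0 0;0 14 0 0 0 0;0 10 0 0 0 0;0 6 0 0 0 0;0 0 0 0 0 0'
python3 - <<'E'
from h import *
import cv2
np.set_printoptions(precision=1,suppress=True)
c="wrist"
s=robot.state(); im=robot.get_image(c); cv2.imwrite(f"pics/{c}2.png",im[:,:,::-1]); Rm,e,K=pose(c,s)
im=robot.get_image("scene"); cv2.imwrite(f"pics/scene2.png",cv2.resize(im[180:320,230:410,::-1],None,fx=4,fy=4))
E
```

```text
time_s: 3.9
tcp_pos: [570.9, -78.9, 246.2]
tcp_rot: [-1.57, 0.001, 0.001]
ft_force: [-0.1, 0.5, -0.0]
opening: 0.9
```

View pics/wrist2.png

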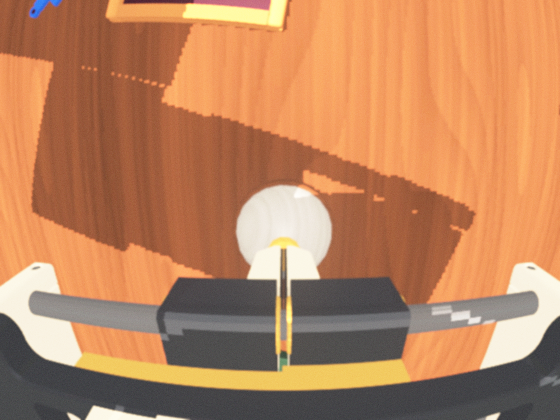

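View pics/scene2.png

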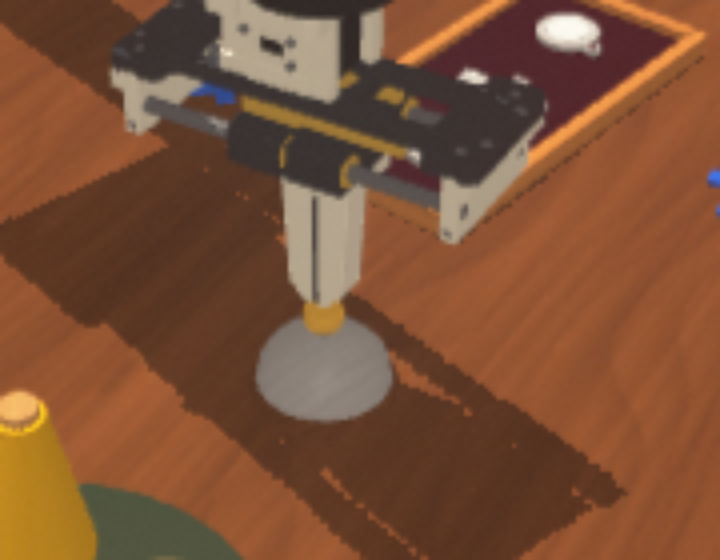

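The closed tips stand just above the plunger, aligned in both views. Now I'll press: contact should come at a TCP height of about 239, with full travel at 233.

```bash
python3 -m creep '0 4 0 0 0 0;0 4 0 0 0 0;0 3 0 0 0 0;0 1 0 0 0 0;0 0 0 0 0 0;0 0 0 0 0 0'
```

```text
time_s: 4.75
tcp_pos: [571.1, -79.0, 235.0]
tcp_rot: [-1.571, -0.0, -0.0]
ft_force: [0.4, -0.2, 3.5]
opening: 0.8
```

3.5 N means roughly 4 mm of travel. Pressing 3 mm more will reach the stop.

```bash
python3 -m creep '0 1 0 0 0 0;0 1 0 0 0 0;0 0 0 0 0 0;0 0 0 0 0 0'; python3 -m creep '0 1 0 0 0 0;0 0 0 0 0 0;0 0 0 0 0 0'
```

```text
time_s: 5.25
tcp_pos: [571.1, -79.0, 233.3]
tcp_rot: [-1.571, -0.0, -0.0]
ft_force: [-2.1, 0.3, 7.0]
opening: 0.6
time_s: 5.62
tcp_pos: [571.1, -78.9, 233.1]
tcp_rot: [-1.571, -0.001, -0.001]
ft_force: [-3.5, 1.4, 13.9]
opening: 0.3
```

At 13.9 N the plunger is on its hard stop. Now I'll go up and across to the cross at height: dx −41, dy +275.

```bash
python3 -m creep '0 -5 0 0 0 0;0 -15 0 0 0 0;0 -25 0 0 0 0;0 -25 0 0 0 0;0 -25 0 0 0 0;0 -15 0 0 0 0;-2 0 12 0 0 0;-4 0 25 0 0 0;-4 0 25 0 0 0;-4 0 25 0 0 0;-4 0 25 0 0 0;-4 0 25 0 0 0' && python3 -m creep '-4 0 25 0 0 0;-4 0 25 0 0 0;-4 0 25 0 0 0;-4 0 25 0 0 0;-3 0 20 0 0 0;0 0 12 0 0 0;0 0 6 0 0 0;0 0 0 0 0 0;0 0 0 0 0 0'
python3 - <<'E'
from h import *
import cv2
np.set_printoptions(precision=1,suppress=True)
for c in("scene","side","wrist"):
    s=robot.state(); im=robot.get_image(c); cv2.imwrite(f"pics/{c}3.png",im[:,:,::-1]); Rm,e,K=pose(c,s)
    for t in ("cross_pendant_top","wide_reel_top","oval_pendant_top"):
        for d in robot.tip_of(c,t)[:3]: print(c,t,round(d["score"],2),Rm@np.array(d["xyz"])+e)
print(s["tcp_pos"],s["ft_force"],s["opening"])
E
```

```text
time_s: 7.12
tcp_pos: [548.1, 59.6, 340.3]
tcp_rot: [-1.57, 0.002, 0.002]
ft_force: [0.2, -0.7, -0.4]
opening: 0.6
time_s: 8.25
tcp_pos: [530.2, 195.5, 341.7]
tcp_rot: [-1.571, 0.001, -0.0]
ft_force: [0.0, 0.6, 0.1]
opening: 0.1
scene cross_pendant_top 0.67 [687.2 178.9   4.8]
scene cross_pendant_top 0.56 [375.1 131.    5.7]
scene cross_pendant_top 0.54 [ 541.1 -359.5   12.3]
scene wide_reel_top 0.7 [ 620.3 -282.5   53.5]
scene wide_reel_top 0.6 [527.9 200.5  13.9]
scene wide_reel_top 0.22 [ 620.9 -285.4   15.4]
scene oval_pendant_top 0.76 [514.5 127.   12.1]
side cross_pendant_top 0.64 [368.1 273.8   4.6]
side cross_pendant_top 0.62 [688.3 185.7   9.9]
side cross_pendant_top 0.52 [530.8 195.   11.2]
side wide_reel_top 0.93 [ 621.  -287.    48.2]
side wide_reel_top 0.57 [ 522.3 -248.7   97.6]
side oval_pendant_top 0.76 [513.  125.   12.9]
wrist cross_pendant_top 0.94 [681.4 179.9   8.4]
wrist cross_pendant_top 0.93 [376.4 135.1   5.1]
wrist cross_pendant_top 0.8 [524.9 201.8  16.7]
[530.  195.8 341.8] [0.1 0.3 0.3] 0.4386665519932554
```

View pics/wrist3.png

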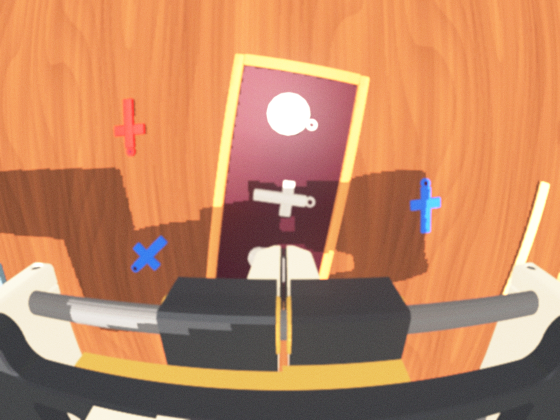

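View pics/side3.png

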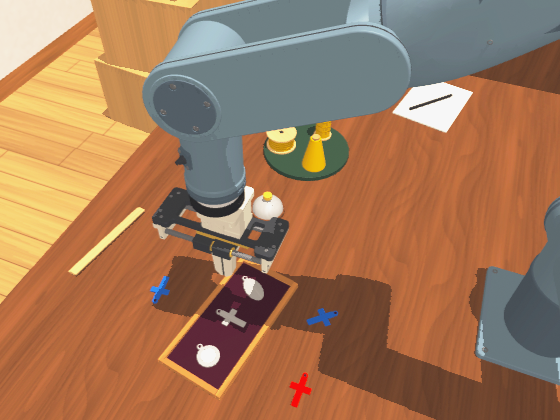

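The wrist view shows the steel cross mid-tray at about (285,198), with the red and blue decoys outside the tray. Estimates cluster at (528,198). I'll descend 118 mm so the tips are about 25 mm above it, then dwell just over 2 s.

```bash
python3 - <<'E'
from h import *
print(pix("wrist",286,198,13,robot.state()))
E
python3 -m creep '-1 8 1 0 0 0;-1 15 1 0 0 0;0 15 0 0 0 0;0 15 0 0 0 0;0 15 0 0 0 0;0 15 0 0 0 0;0 13 0 0 0 0;0 10 0 0 0 0;0 7 0 0 0 0;0 4 0 0 0 0;0 0 0 0 0 0;0 0 0 0 0 0'
python3 - <<'E'
from h import *
import cv2
for c in("scene","side"):
    im=robot.get_image(c); y,x=(130,280) if c=="scene" else (240,160)
    cv2.imwrite(f"pics/{c}4.png",cv2.resize(im[y:y+130,x:x+170,::-1],None,fx=4,fy=4))
E
```

```text
[531.9705501  197.08616317  13.        ]
time_s: 10.35
tcp_pos: [528.2, 198.1, 225.1]
tcp_rot: [-1.571, -0.001, -0.001]
ft_force: [-0.8, 1.1, 0.6]
opening: 0.4
```

View pics/scene4.png

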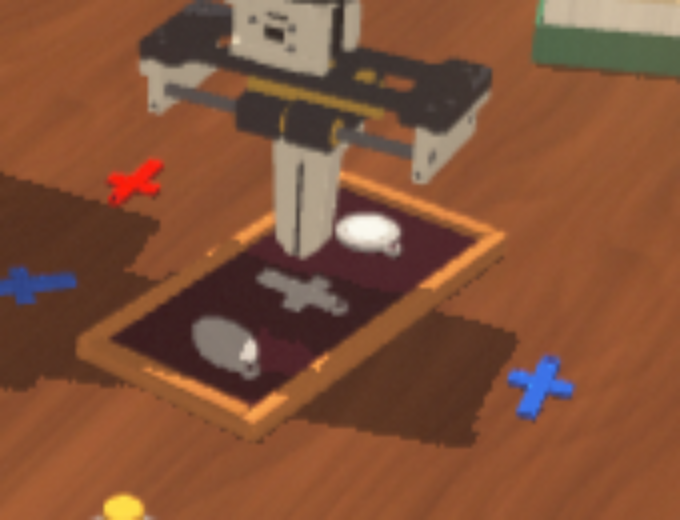

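View pics/side4.png

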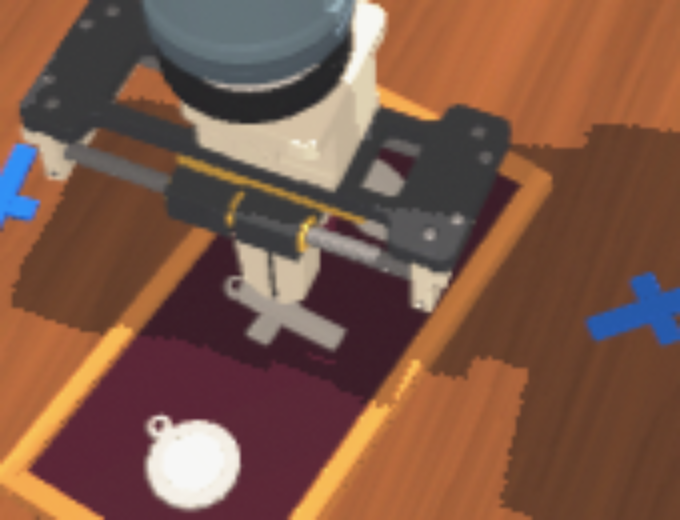

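Both views show the tips hovering above the middle of the cross with a clear gap. I'll hold here for 2.25 s.

```bash
python3 -m creep '0 0 0 0 0 0;0 0 0 0 0 0;0 0 0 0 0 0;0 0 0 0 0 0;0 0 0 0 0 0;0 0 0 0 0 0;0 0 0 0 0 0;0 0 0 0 0 0;0 0 0 0 0 0;0 0 0 0 0 0;0 0 0 0 0 0;0 0 0 0 0 0'; python3 -m creep '0 0 0 0 0 0;0 0 0 0 0 0;0 0 0 0 0 0;0 0 0 0 0 0;0 0 0 0 0 0;0 0 0 0 0 0'
```

```text
time_s: 11.95
tcp_pos: [528.0, 198.1, 224.8]
tcp_rot: [-1.571, -0.0, -0.0]
ft_force: [0.7, -0.8, -0.0]
opening: 0.2
time_s: 12.7
tcp_pos: [528.0, 198.0, 224.7]
tcp_rot: [-1.571, 0.0, 0.0]
ft_force: [-0.0, -0.1, 1.3]
opening: 0.5
```

Up 165 mm, shift x early, then travel at height to above the wide reel.

```bash
python3 -m creep '0 -5 0 0 0 0;0 -15 0 0 0 0;0 -25 0 0 0 0;0 -25 0 0 0 0;0 -25 0 0 0 0;0 -25 0 0 0 0;0 -25 0 0 0 0;0 -15 0 0 0 0;6 -5 -12 0 0 0;10 0 -25 0 0 0;12 0 -30 0 0 0;12 0 -30 0 0 0' && python3 -m creep '12 0 -35 0 0 0;12 0 -35 0 0 0;12 0 -35 0 0 0;10 0 -35 0 0 0;6 0 -35 0 0 0;0 0 -35 0 0 0;0 0 -35 0 0 0;0 0 -35 0 0 0;0 0 -35 0 0 0;0 0 -30 0 0 0;0 0 -20 0 0 0;0 0 -12 0 0 0' && python3 -m creep '0 0 -8 0 0 0;0 0 0 0 0 0;0 0 0 0 0 0'
python3 - <<'E'
from h import *
import cv2
np.set_printoptions(precision=1,suppress=True)
for c in("scene","side","wrist"):
    s=robot.state(); im=robot.get_image(c); cv2.imwrite(f"pics/{c}5.png",im[:,:,::-1]); Rm,e,K=pose(c,s)
    for t in ("wide_reel_top","tall_reel_top","cone_reel_top"):
        for d in robot.tip_of(c,t)[:2]: print(c,t,round(d["score"],2),Rm@np.array(d["xyz"])+e)
print(s["tcp_pos"],s["ft_force"],s["opening"])
E
```

```text
time_s: 14.2
tcp_pos: [568.3, 99.4, 388.9]
tcp_rot: [-1.571, 0.001, 0.001]
ft_force: [0.0, -0.2, 1.2]
opening: 1.0
time_s: 15.7
tcp_pos: [619.7, -277.3, 389.0]
tcp_rot: [-1.57, 0.002, 0.0]
ft_force: [-0.1, 0.2, 0.2]
opening: 0.1
time_s: 16.08
tcp_pos: [620.2, -283.1, 389.9]
tcp_rot: [-1.571, -0.001, 0.001]
ft_force: [0.1, 0.7, -0.6]
opening: 0.3
scene tall_reel_top 0.6 [ 535.1 -357.8  106.4]
scene tall_reel_top 0.32 [536.5 281.9  12.8]
scene cone_reel_top 0.63 [ 520.  -247.4   96.7]
side wide_reel_top 0.64 [ 620.  -284.9   49.3]
side wide_reel_top 0.22 [ 534.  -360.3    9.4]
side tall_reel_top 0.76 [ 535.8 -360.6  106.2]
side tall_reel_top 0.74 [ 558.7 -298.7    7.3]
side cone_reel_top 0.94 [ 519.6 -250.5   97.4]
side cone_reel_top 0.65 [528.9 202.5   1.8]
wrist wide_reel_top 0.97 [ 616.  -282.8   53.4]
wrist tall_reel_top 0.63 [ 536.7 -356.6  109. ]
wrist tall_reel_top 0.52 [ 555.8 -298.1   -1.3]
wrist cone_reel_top 0.9 [ 520.4 -248.3   96.5]
[ 620.  -283.8  389.8] [ 0.   0.7 -0.8] 0.45970883602902785
```

View pics/wrist5.png

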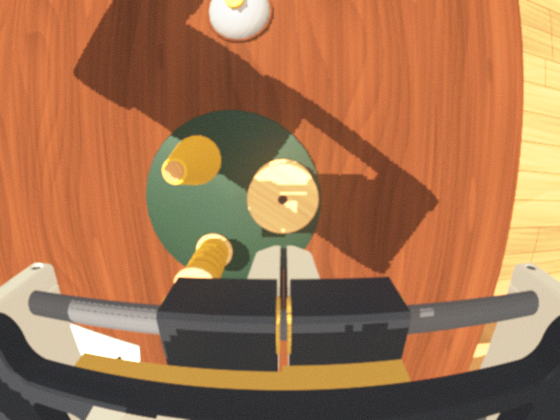

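View pics/scene5.png

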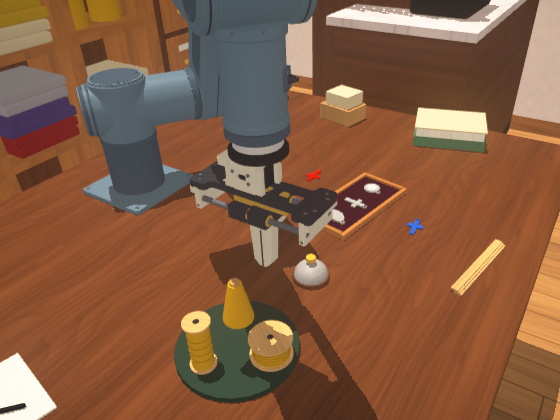

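The wrist view shows the wide reel's hub at (283,199), in line with the fingers. The cone is at (175,170) and the tall reel at (205,260), both off to the left. I'll descend 100 mm, check the body's clearance over the tall reels, then finish.

```bash
python3 -m creep '-1 8 0 0 0 0;0 15 0 0 0 0;0 15 0 0 0 0;0 15 0 0 0 0;0 15 0 0 0 0;0 13 0 0 0 0;0 10 0 0 0 0;0 6 0 0 0 0;0 3 0 0 0 0;0 0 0 0 0 0'
python3 - <<'E'
from h import *
import cv2
for c in("scene","side"):
    im=robot.get_image(c); y,x=(220,150) if c=="scene" else (70,180)
    cv2.imwrite(f"pics/{c}6.png",cv2.resize(im[y:y+170,x:x+190,::-1],None,fx=3,fy=3))
E
```

```text
time_s: 17.92
tcp_pos: [619.1, -284.0, 289.9]
tcp_rot: [-1.571, -0.0, -0.0]
ft_force: [-0.2, -0.1, 0.3]
opening: 0.6
```

View pics/scene6.png

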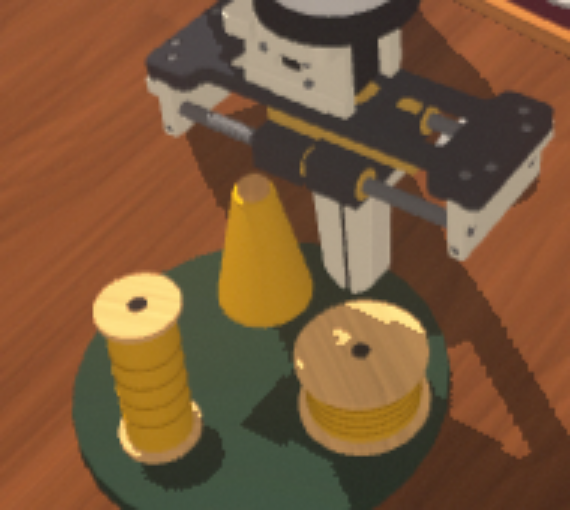

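View pics/side6.png

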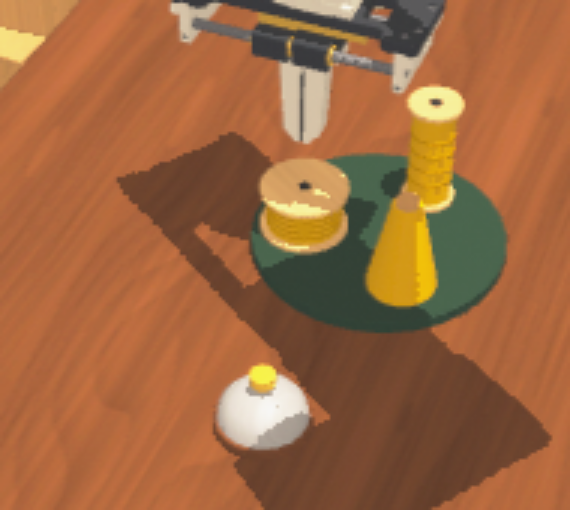

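The tips are centred above the wide reel, and the gripper body is well above the cone and the tall reel. I'll go down 23 mm more, putting the tips about 29 mm above the reel, and dwell.

```bash
python3 -m creep '0 4 0 0 0 0;0 7 0 0 0 0;0 6 0 0 0 0;0 4 0 0 0 0;0 2 0 0 0 0;0 0 0 0 0 0;0 0 0 0 0 0;0 0 0 0 0 0;0 0 0 0 0 0;0 0 0 0 0 0;0 0 0 0 0 0;0 0 0 0 0 0'; python3 -m creep '0 0 0 0 0 0;0 0 0 0 0 0;0 0 0 0 0 0;0 0 0 0 0 0;0 0 0 0 0 0;0 0 0 0 0 0;0 0 0 0 0 0;0 0 0 0 0 0;0 0 0 0 0 0;0 0 0 0 0 0;0 0 0 0 0 0;0 0 0 0 0 0'
python3 - <<'E'
from h import *
import cv2
np.set_printoptions(precision=1,suppress=True)
for c in("scene","side","wrist"):
    s=robot.state(); im=robot.get_image(c); Rm,e,K=pose(c,s)
    y,x=(220,150) if c=="scene" else (70,180)
    if c!="wrist":cv2.imwrite(f"pics/{c}7.png",cv2.resize(im[y:y+170,x:x+190,::-1],None,fx=3,fy=3))
    for t in ("wide_reel_top","bell_top"):
        for d in robot.tip_of(c,t)[:1]: print(c,t,round(d["score"],2),Rm@np.array(d["xyz"])+e)
E
```

```text
time_s: 19.52
tcp_pos: [619.0, -284.0, 266.7]
tcp_rot: [-1.571, 0.0, 0.0]
ft_force: [-0.3, 0.8, 0.1]
opening: 0.6
time_s: 21.02
tcp_pos: [619.0, -284.0, 266.8]
tcp_rot: [-1.571, 0.0, -0.0]
ft_force: [-0.1, -0.4, -0.6]
opening: 0.5
scene wide_reel_top 0.57 [ 617.8 -283.8   54.9]
scene bell_top 0.64 [574.  -79.1  55.1]
side wide_reel_top 0.82 [ 619.4 -285.2   47.3]
side bell_top 0.54 [570.8 -77.3  61.4]
wrist wide_reel_top 0.69 [ 619.6 -283.    53. ]
```

View pics/scene7.png

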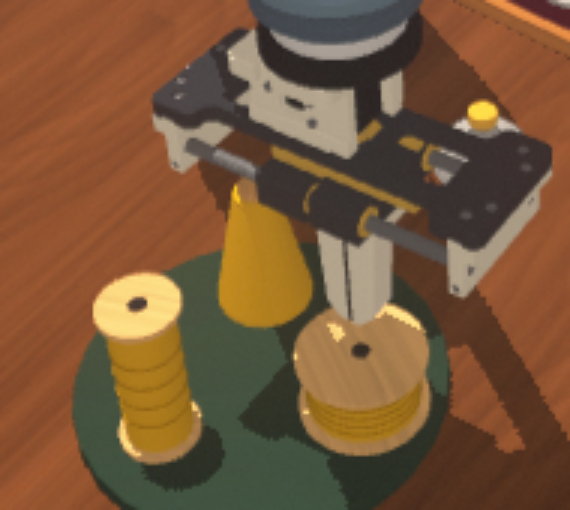

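View pics/side7.png

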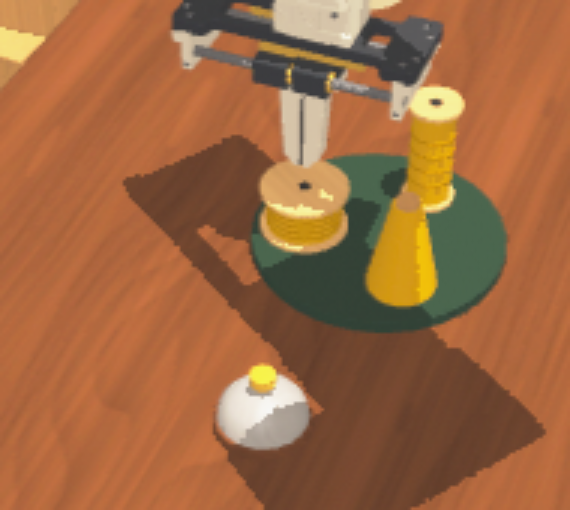

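The tips hover centred above the wide reel, the plunger is up and nothing has moved. I'm handing the job in.

```bash
python3 - <<'E'
from station import robot
print(robot.close_job()); s=robot.state(); print(s["time_s"],s["tcp_pos"],s["ft_force"])
E
```

```text
the job is handed in; nothing more can be done
None
the job is handed in; nothing more can be done
```

I rang the bell, pointed at the cross pendant and then the wide reel, and handed the job in at about 21 s; no verdict was reported.

- **Bell:** I pressed the plunger with closed fingers until it met its stop, where the wrist read 13.9 N, then let it go. It looked fully up in the later pictures.
- **Cross pendant:** The fingertips held about 26 mm above its middle for over 2 s.
- **Wide reel:** I moved across at height and held about 29 mm above its middle for over 2 s. I was still pointing there at hand-in.

**Last checks:**
- The TCP was at (619, −284, 267). The three cameras put the reel's middle at (618–620, −283 to −285).
- The wrist force was only noise (under 1 N).
- The scene and side pictures showed a clear gap under the tips, and the reels and board looked unmoved. I did not re-measure the pendants after leaving the tray; they looked in place in the picture taken before the final descent.

**Disagreements:** The detectors sometimes mixed up names, for example calling the blue and red crosses, and the bases of the reels, cross pendants. I ruled these out by colour, height and place on the tray. Position estimates for the real targets differed by up to about 9 mm, within the tolerance.

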